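# Load the slide tray into the scanner dock and latch the gate

### The arm

A 6-joint arm with a two-finger parallel gripper is mounted at the origin on the work surface. World frame = base frame: x ahead of the robot, y to its left, z up, the work surface at z = 0. Lengths are in m, angles in rad, forces in N, time in s.
With the tool pointing down it reaches from about 0.25 to 0.775 m from the base axis. Payload 4 kg.
Tool frame: the origin (TCP) lies at the very end of the fingers, on their centre line; the grasp point (between the pads) lies 19 mm behind it; z points along the fingers, y is the line along which they close (so a half turn about z gives the same grasp; the last joint's range is limited). The gripper opens to 94 mm and grips with 3 to 60 N. Pads are 16 mm wide; open, the fingers measure 119 mm over their backs; the gripper's body (75 mm by 177 mm) begins 78 mm behind the grasp point.
Start: joints at [-1.356, 0.087, 1.371, -0, 1.684, -0.103], TCP at [0.172, -0.522, 0.206] pointing down, gripper open.
Joint ranges: [-3.1, 3.1], [-0.76, 2.03], [0.27, 2.55], [-1.08, 4.22], [0.17, 2.65], [-2.57, 2.57]. Speed limits (rad/s): [2.79, 2.79, 3.14, 3.14, 3.14, 3.14].

### API

Orientations are given as a 3x3 rotation matrix whose columns are the frame's x, y, z axes.
In Python, from cell import get_obs, camera, calibration, close_job gives the robot as it stands.
- The arm moves only by the tool apply_moves, never from a script. Its argument "series" is a list of rows, each an object of numbers: "hand": the opening, from 0 (shut) to 1 (fully open); "tx", "ty", "tz": the shift along the tool's x, y, z in m; "twist": the turn about the tool's z in degrees. A call has 1 to 12 rows; each row shifts and turns the commanded pose from where the row before left it, along the tool's axes as they then stand; what a row does not reach is not made up. A row lasts 1/8 s, in which the tool goes at most 62.5 mm and 10.7 degrees, less where a joint would pass 70% of its speed; a pose out of reach is approached as far as the arm can. A call with a gripper value outside its range is refused whole. The fingers move at their own pace and stop on an object; the grip force is fixed at half the most. Time passes only in rows, so rows that do not move let the fingers close. It gives the time, the measured TCP pose, the force, the opening and the grip force at its end, in the units of the state.
- get_obs(): the state, without advancing time (a new reading comes with each control period).
- camera(name): name is "scene" or "top"; returns the picture (400x640x3 uint8, blue, green, red); there is no depth.
- calibration(name): a dict with "mtx" (3x3 intrinsics, pixels), "rvec" (rotation vector, rad) and "tvec" (3), from world to camera coordinates, as OpenCV has them. Camera axes: x right, y down, z forward; pixel columns grow to the right and rows downward; lengths in m; the calibration is good to about 2 mm. A picture is of the moment at which its call begins. calibration takes no time and is no camera call.
- close_job(): hands the job in; it is judged then, once.
The state is a dict: "t": time; "joint_pos": joint angles; "joint_vel": joint speeds; "joint_torque": joint torques, N m; "ee_pos": TCP position; "tool_rot": TCP orientation; "ft_force": force on the tool from outside, world axes, zero at the start; "moment": the same for the moment, N m; "gripper_width": finger opening in m; "grip_force": force on a finger pad.
Only numpy, scipy, OpenCV 4.12 (cv2) and the standard library are available. Lean on these libraries where they do the work, as an engineer would, in place of code of your own. Each camera call takes 0.05 s, during which the arm holds its last target. There are 200 camera calls.

### The job

Slide the loose tray of microscope slides along the bench, without lifting it, into the scanner's loading bay until it is fully home against the back. Then swing the sprung gate arm down behind the tray and press it until it clicks past the roller and stays latched by itself. Feel for the click and force neither tray nor gate (40 N at the very most), and leave the bottle, the beaker and the slide box where they stand.

Things in the scene. Friction and masses are not known exactly. Their poses are not given: they have to be found in the camera images.
- dock: Fixed loading dock of a low white slide scanner. Origin: on the bench, centre of the bay's mouth; +x runs into the bay, z up. Floorless bay: two rails 16 mm high, 95 mm apart, from x = 0 to the back stop at x = 100 mm; they flare to 118 mm apart at x = -42. Hinge bracket 54 mm high at x = -12, y = 85; post 62 mm high at x = -12, y = -109 to -123 carries the catch. Scanner body 230 wide, 66 high.
- bay_stop (a point): Centre of the back stop, the scanner's white front face, on the bench: x = 100, y = 0 mm in the dock frame (same axes). The tray's +x end touches it when fully home; the tray's origin is then 50 mm in front of it, on the centre line (2.5 mm free play each side).
- tray: Loose grey plastic slide tray with three glass slides: 100 mm long (x), 90 mm wide (y), 24 mm high, walls 4 mm, inner floor 11 mm up, about 0.25 kg. Origin: centre of its underside. It starts on the bench in front of the bay, offset and turned; its -x end is the one to push, its +x end goes in first.
- gate (a joint): Angle (rad) of the swinging steel gate arm about its hinge (axis along the dock's x). 0 = level across the mouth, pointing to the dock's -y; grows as the arm rises. It starts leaning open past upright, about 1.9 to 2.2. A light spring pushes it open again unless latched. It is latched at about -0.06 to 0.05, depending on the height at which the catch is set.
- gate_hinge (a point): Point on the gate's hinge axis: x = -12, y = 85, z = 42 mm in the dock frame. The arm is 170 mm long from here, 14 mm wide (along dock x), 10 mm thick, centred on the line from the hinge. A 10 mm thick blade hangs 22 mm below its underside, 55 to 120 mm from the hinge, and drops behind the tray when that is home (7 mm free).
- gate_nose (a point): Centre of the arm's round nose (radius 5 mm), 165 mm from the hinge. It snaps past a sprung roller (4.5 mm overlap) in the steel catch head (top up to 80 mm high) and onto a seat. The catch's height differs by up to 16 mm from day to day and is not measured: feel for it. At the pad the press builds to about 15 N, falls at the click, then 10 mm on rises hard at the seat.
- gate_pad (a point): Centre of the top face of the grey thumb pad on the gate arm, 128 mm from the hinge and 9 mm above the arm's centre line; pad 34 mm along the arm, 26 mm wide. Moves with the arm: z is the pad's outward normal, -y points along the arm to the nose.
- bottle: Amber bottle with black cap, 54 mm across, 120 mm tall, loose bystander. Origin: centre of its underside.
- beaker: Glass beaker, 70 mm across, 80 mm tall, loose bystander. Origin: centre of its underside.
- slidebox: Closed flat slide box, 92 x 172 x 37 mm, loose bystander. Origin: centre of its underside.

How it is judged:
On the way:
1. the tray is home against the back of the bay while the gate is still open (x of tray in the frame of dock above 0.046 m and y of tray in the frame of dock between -0.006 and 0.006 m and value of joint gate above 0.5 rad), for 0.2 s.
At the end, for the whole second after the job is handed in: The tray lies flat in the bay within 4 mm of the back stop and 6 mm of the bay's centre line, at rest, and the gate arm stays down, latched (joint below 0.1 rad), with nothing holding it (x of tray in the frame of dock above 0.046 m and y of tray in the frame of dock between -0.006 and 0.006 m and height (world z) of tray below 0.005 m and value of joint gate below 0.1 rad and velocity of joint gate below 0.1 rad/s and linear speed of tray below 0.02 m/s); the robot touches nothing.
It fails at once if the tray is lifted off the bench or tipped (height (world z) of tray above 0.02 m or angle between tray's own z axis and vertical above 0.25 rad).
It fails at once if the dock or its gate is forced with more than 45 N (contact force between any of the fingers, the arm and dock above 45 N).
It fails at once if the tray is jammed into the dock with more than 45 N (contact force between tray and dock above 45 N).
It fails at once if a bystander is moved more than 20 mm (distance of any of bottle, beaker, slidebox from where it was at the start of the episode above 0.02 m).
It also fails if it takes over 72 s, if anything falls off the work surface, if the arm or the gripper's body presses on something with over 40 N, if the wrist force passes 120 N, or if a joint passes its speed limit or range.

## Working session

There is one attempt and no reset: what is moved stays moved. The work goes in short steps, Python scripts to look and compute and a tool call to move; the robot and the scene stay as the last step left them, time stands still between calls to the robot, and variables do not carry over. Pictures are saved under pics/ and viewed, at most 13 in all, crops included, and the job is handed in when it is done.

Besides the shell and the picture viewer there is one more tool, called after "Request:" as name([rows], argument=value, ...), one row to a line, values as JSON. apply_moves: Moves the arm, as the interface text tells. Its arguments: {"type":"object","properties":{"series":{"type":"array"}},"required":["series"]}

```bash
mkdir -p pics
python3 - <<'E'
from cell import *
import cv2
for n in("scene","top"):
    c=calibration(n);print(n,c["mtx"].round(1).tolist(),c["rvec"],c["tvec"])
    cv2.imwrite(f"pics/{n}0.png",camera(n))
o=get_obs();print(o["t"],o["ee_pos"],o["tool_rot"],o["ft_force"])
E
```

```text
scene [[509.9, 0.0, 320.7], [0.0, 509.9, 200.8], [0.0, 0.0, 1.0]] [ 1.260954    2.34744297 -0.91119158] [ 0.39788189 -0.28990806  1.40918308]
top [[394.4, 0.0, 321.8], [0.0, 394.4, 196.5], [0.0, 0.0, 1.0]] [ 2.12540998 -2.1251231   0.23021592] [-0.07122023  0.58113434  0.79323475]
0.1 [ 0.17174317 -0.52199878  0.204413  ] [[ 9.49921001e-01  3.12489850e-01 -4.29712972e-04]
 [ 3.12490083e-01 -9.49919041e-01  1.94015894e-03]
 [ 1.98087444e-04 -1.97727877e-03 -9.99998026e-01]] [-0.67170466 -0.49628236 -0.80727582]
```

View pics/scene0.png

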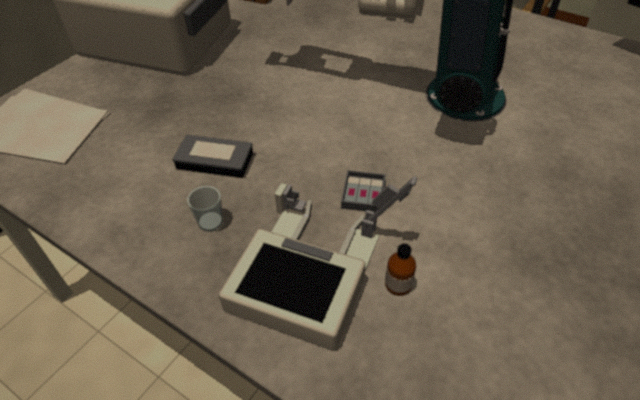

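View pics/top0.png

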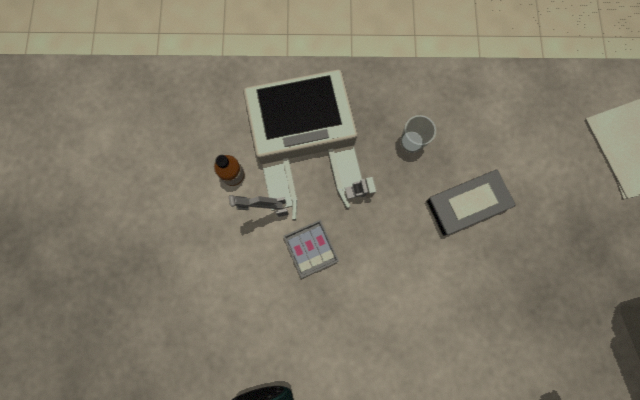

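The top view shows the tray at about (311,250), the dock mouth at about (318,200) opening downward, the gate leaning left at (250,203), the bottle at (228,168), the beaker at (417,135) and the slide box at (470,203). I'll enlarge it next.

Run:
```python
import cv2
a=cv2.imread("pics/top0.png")[135:285,205:385]
cv2.imwrite("pics/crop0.png",cv2.resize(a,None,fx=4,fy=4,interpolation=cv2.INTER_CUBIC))
```

```text
(no output)
```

View pics/crop0.png

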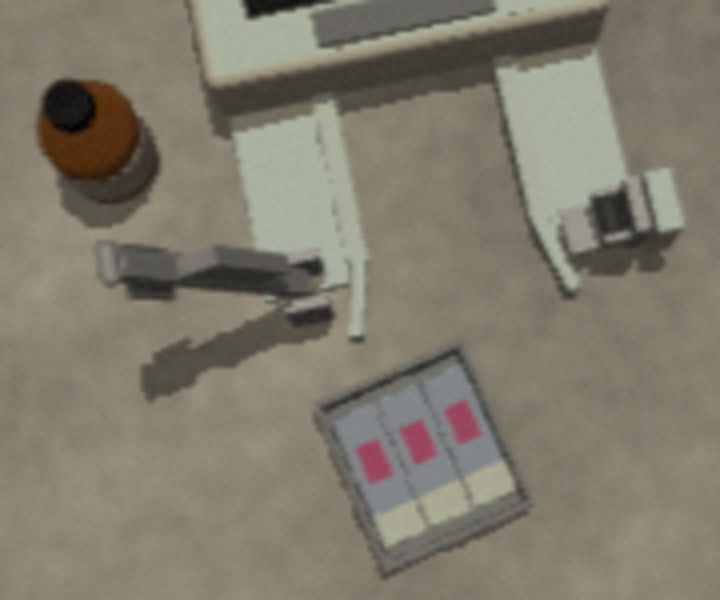

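The crop (offset 205,135, ×4) shows the tray rim corners at (318,408), (460,348), (530,505) and (387,575). The inner flare tips are at (362,337) and (567,293), the rail starts at (366,258) and (532,220), and the scanner's top front edge runs from (208,85) to (605,8).

```bash
cat > h.py <<'E'
import numpy as np,cv2
from cell import *
from scipy.optimize import least_squares
def R2(a): return np.array([[np.cos(a),-np.sin(a)],[np.sin(a),np.cos(a)]])
def w(p,loc):
    loc=np.atleast_2d(np.array(loc,float)); return np.c_[loc[:,:2]@R2(p[2]).T+p[:2],loc[:,2]]
def proj(n,W):
    c=calibration(n); return cv2.projectPoints(np.array(W,float).reshape(-1,1,3),c["rvec"],c["tvec"],c["mtx"],None)[0][:,0]
def fit(n,loc,px,p0):
    r=least_squares(lambda p:(proj(n,w(p,loc))-px).ravel(),p0,loss="soft_l1")
    return r.x,(proj(n,w(r.x,loc))-px)
C=lambda l:np.array(l,float)/4+[205,135]
TR=[[.05,.045,.024],[.05,-.045,.024],[-.05,-.045,.024],[-.05,.045,.024]]
def todock(d,t): return np.r_[R2(d[2]).T@(np.array(t[:2])-d[:2]),t[2]-d[2]]
E
python3 - <<'E'
from h import *
for n in("top","scene"):
    c=calibration(n);R=cv2.Rodrigues(c["rvec"])[0];print(n,-R.T@c["tvec"])
print(proj("top",[[.5,0,0],[.6,0,0],[.5,.1,0]]))
loc=[[-.042,.059,.016],[-.042,-.059,.016],[0,.0475,.016],[0,-.0475,.016],[.1,-.0475,.016],[.1,.115,.066],[.1,-.115,.066]]
px=C([[362,337],[567,293],[366,258],[532,220],[497,68],[206,85],[605,8]])
best=min((fit("top",loc,px,[.5,-.2,a]) for a in np.arange(-3,3.2,1)),key=lambda r:abs(r[1]).sum())
print(best[0],best[1].round(1).tolist()); d=best[0]
bt=min((fit("top",TR,C([[318,408],[460,348],[530,505],[387,575]]),[.5,-.2,a]) for a in np.arange(-3,3.2,1)),key=lambda r:abs(r[1]).sum())
print(bt[0],bt[1].round(1).tolist());print("tray in dock",todock(d,bt[0]))
np.save("d.npy",d);np.save("t.npy",bt[0])
# scene-cam overlay check + gate for several angles
for n in("top","scene"):
  for g in(1.9,2.0,2.1,2.2):
    L=[.165]
    W=w(d,[[-.012,.085-l*np.cos(g),.042+l*np.sin(g)] for l in L]); 
    q=proj(n,W); print(n,g,q[0].round(1),((q[0]-[205,135])*4).round())
im=cv2.imread("pics/scene0.png")
for q in proj("scene",w(d,loc+[[-.012,.085,.042]])): cv2.circle(im,tuple((q*1).round().astype(int)),1,(0,0,255),-1)
for q in proj("scene",w(bt[0],TR)): cv2.circle(im,tuple((q*1).round().astype(int)),1,(0,255,0),-1)
cv2.imwrite("pics/ov.png",cv2.resize(im[155:305,215:425],None,fx=3.8,fy=3.8,interpolation=cv2.INTER_CUBIC))
E
```

```text
top [ 0.41363202 -0.05598507  0.89318813]
scene [1.17553153 0.32568373 0.86035422]
[[289.91254805 236.72814324]
 [290.52969882 193.42000306]
 [245.52667633 236.72423313]]
[ 0.59226509 -0.06174077  0.20567764] [[-0.2, -0.7], [-0.1, -0.2], [0.2, 0.0], [-0.3, 1.2], [-0.7, -2.0], [-0.1, 0.9], [2.9, 0.1]]
[ 0.47023735 -0.04797007  0.42449808] [[-1.5, -0.1], [0.3, -1.8], [1.8, 0.5], [-0.3, 0.5]]
tray in dock [-0.11664334  0.03840225  0.21882044]
top 1.9 [243.7 196.8] [155. 247.]
top 2.0 [235.9 199.2] [124. 257.]
top 2.1 [228.7 201.6] [ 95. 266.]
top 2.2 [222.4 204. ] [ 69. 276.]
scene 1.9 [400.8 173.9] [783. 155.]
scene 2.0 [408.6 178.4] [814. 173.]
scene 2.1 [415.9 183.3] [843. 193.]
scene 2.2 [422.6 188.7] [870. 215.]
```

View pics/ov.png

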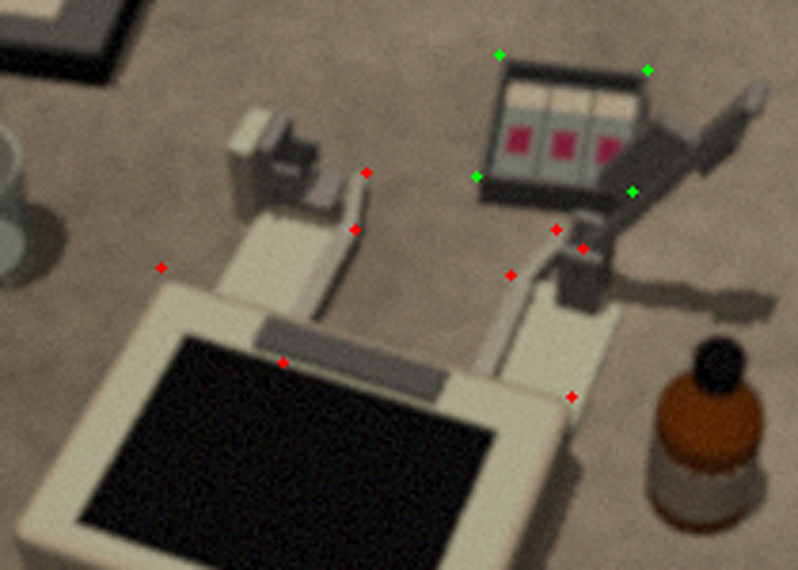

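The overlay agrees to about 1–2 px. I'll grip the tray's rear wall with one finger inside and one outside, steer it square into the mouth, then release and push. First I turn the tool.

Request:
apply_moves([
  {"hand":0.4,"twist":-8},
  {"hand":0.4,"twist":-8},
  {"hand":0.4,"twist":-8},
  {"hand":0.4,"twist":-8},
  {"hand":0.4,"twist":-8},
  {"hand":0.4,"twist":-8},
  {"hand":0.4,"twist":-8},
  {"hand":0.4,"twist":-8},
  {"hand":0.4,"twist":-8},
  {"hand":0.4,"twist":-8},
  {"hand":0.4,"twist":-8},
  {"hand":0.4,"twist":-8},
])

```text
validation failed for argument at $.se...
```

Request:
apply_moves([
  {"hand":0.4,"tx":0.031,"ty":0.042},
  {"hand":0.4,"tx":0.031,"ty":0.042},
  {"hand":0.4,"tx":0.031,"ty":0.042},
  {"hand":0.4,"tx":0.031,"ty":0.042},
  {"hand":0.4,"tx":0.031,"ty":0.042},
  {"hand":0.4,"tx":0.031,"ty":0.042},
  {"hand":0.4,"tx":0.031,"ty":0.042},
  {"hand":0.4,"tx":0.031,"ty":0.042},
  {"hand":0.4,"tx":0.031,"ty":0.042},
  {"hand":0.4,"tx":0.031,"ty":0.042},
  {"hand":0.4},
  {"hand":0.4},
])

```text
validation failed for argument at $.se...
```

```bash
cat >> h.py <<'E'
def state():
    o=get_obs();R=o["tool_rot"];R=np.array(R);print("t",round(o["t"],2),"p",np.round(o["ee_pos"],4),"yaw ty",np.degrees(np.arctan2(R[1,1],R[0,1])).round(2),"F",np.round(o["ft_force"],1),"w",round(o["gripper_width"],4),"g",round(o["grip_force"],1),"rz",R[:,2].round(3))
    return np.array(o["ee_pos"]),R
def to(target):
    p,R=state(); print("tool delta",(R.T@(np.array(target)-p)).round(4))
E
python3 -c "
from h import *
t=np.load('t.npy');d=np.load('d.npy');x=w(t,[[-.048,0,.1]])[0];to(x)
p,_=state()
print('dock',R2(d[2]).T@(p[:2]-d[:2]))"
```

```text
t 0.1 p [ 0.1717 -0.522   0.2044] yaw ty -71.79 F [-0.7 -0.5 -0.8] w 0.094 g 0.0 rz [-0.     0.002 -1.   ]
tool delta [ 0.3839 -0.3517  0.1052]
t 0.1 p [ 0.1717 -0.522   0.2044] yaw ty -71.79 F [-0.7 -0.5 -0.8] w 0.094 g 0.0 rz [-0.     0.002 -1.   ]
dock [-0.50565725 -0.36467364]
```

The call was refused, so each row probably needs every key. I'll try one full row.

Request:
apply_moves([
  {"hand":0.4,"tx":0,"ty":0,"tz":0,"twist":-8},
])

```text
t: 0.22
ee_pos: [0.1718, -0.5221, 0.2047]
tool_rot: [[0.895, 0.445, -0.0], [0.445, -0.895, 0.001], [0.0, -0.001, -1.0]]
ft_force: [0.5, 0.4, -0.3]
gripper_width: 0.0871
grip_force: 0.0
```

All keys are required. Next, the other 11 twist rows, then the travel.

Request:
apply_moves([
  {"hand":0.4,"tx":0,"ty":0,"tz":0,"twist":-8},
  {"hand":0.4,"tx":0,"ty":0,"tz":0,"twist":-8},
  {"hand":0.4,"tx":0,"ty":0,"tz":0,"twist":-8},
  {"hand":0.4,"tx":0,"ty":0,"tz":0,"twist":-8},
  {"hand":0.4,"tx":0,"ty":0,"tz":0,"twist":-8},
  {"hand":0.4,"tx":0,"ty":0,"tz":0,"twist":-8},
  {"hand":0.4,"tx":0,"ty":0,"tz":0,"twist":-8},
  {"hand":0.4,"tx":0,"ty":0,"tz":0,"twist":-8},
  {"hand":0.4,"tx":0,"ty":0,"tz":0,"twist":-8},
  {"hand":0.4,"tx":0,"ty":0,"tz":0,"twist":-8},
  {"hand":0.4,"tx":0,"ty":0,"tz":0,"twist":-8},
])

```text
t: 1.6
ee_pos: [0.1718, -0.5221, 0.2048]
tool_rot: [[-0.414, 0.91, -0.0], [0.91, 0.414, 0.001], [0.001, 0.0, -1.0]]
ft_force: [0.9, 1.2, 0.2]
gripper_width: 0.0379
grip_force: 0.0
```

Request:
apply_moves([
  {"hand":0.4,"tx":0.031,"ty":0.042,"tz":0,"twist":0},
  {"hand":0.4,"tx":0.031,"ty":0.042,"tz":0,"twist":0},
  {"hand":0.4,"tx":0.031,"ty":0.042,"tz":0,"twist":0},
  {"hand":0.4,"tx":0.031,"ty":0.042,"tz":0,"twist":0},
  {"hand":0.4,"tx":0.031,"ty":0.042,"tz":0,"twist":0},
  {"hand":0.4,"tx":0.031,"ty":0.042,"tz":0,"twist":0},
  {"hand":0.4,"tx":0.031,"ty":0.042,"tz":0,"twist":0},
  {"hand":0.4,"tx":0.031,"ty":0.042,"tz":0,"twist":0},
  {"hand":0.4,"tx":0.031,"ty":0.042,"tz":0,"twist":0},
  {"hand":0.4,"tx":0.031,"ty":0.042,"tz":0,"twist":0},
  {"hand":0.4,"tx":0,"ty":0,"tz":0,"twist":0},
])

```text
t: 2.98
ee_pos: [0.4284, -0.0646, 0.2048]
tool_rot: [[-0.416, 0.909, -0.001], [0.909, 0.416, 0.001], [0.001, -0.001, -1.0]]
ft_force: [0.5, 0.3, 0.4]
gripper_width: 0.0376
grip_force: 0.0
```

```bash
python3 -c "
from h import *
t=np.load('t.npy');d=np.load('d.npy');x=w(t,[[-.048,0,.017]])[0];to(x);print(np.degrees(t[2]),np.degrees(d[2]))
cv2.imwrite('pics/s1.png',cv2.resize(camera('scene')[130:280,230:430],None,fx=4,fy=4,interpolation=cv2.INTER_CUBIC))"
```

```text
t 2.98 p [ 0.4284 -0.0646  0.2048] yaw ty 24.57 F [0.5 0.3 0.4] w 0.0376 g 0.0 rz [-0.001  0.001 -1.   ]
tool delta [-0.0023 -0.0029  0.1878]
24.321948115163913 11.784460631392955
```

Request:
apply_moves([
  {"hand":0.4,"tx":-0.002,"ty":-0.003,"tz":0.03,"twist":0},
  {"hand":0.4,"tx":0,"ty":0,"tz":0.03,"twist":0},
  {"hand":0.4,"tx":0,"ty":0,"tz":0.03,"twist":0},
  {"hand":0.4,"tx":0,"ty":0,"tz":0.03,"twist":0},
  {"hand":0.4,"tx":0,"ty":0,"tz":0.03,"twist":0},
  {"hand":0.4,"tx":0,"ty":0,"tz":0.015,"twist":0},
  {"hand":0.4,"tx":0,"ty":0,"tz":0.01,"twist":0},
  {"hand":0.4,"tx":0,"ty":0,"tz":0.007,"twist":0},
  {"hand":0.4,"tx":0,"ty":0,"tz":0.006,"twist":0},
  {"hand":0.4,"tx":0,"ty":0,"tz":0,"twist":0},
])

```text
t: 4.28
ee_pos: [0.426, -0.0706, 0.0175]
tool_rot: [[-0.41, 0.912, 0.0], [0.912, 0.41, -0.0], [-0.0, -0.0, -1.0]]
ft_force: [0.4, 0.1, -0.1]
gripper_width: 0.0374
grip_force: 0.0
```

```bash
python3 -c "
from h import *
state()
cv2.imwrite('pics/s2.png',cv2.resize(camera('scene')[120:270,250:450],None,fx=4,fy=4,interpolation=cv2.INTER_CUBIC))"
```

```text
t 4.28 p [ 0.426  -0.0706  0.0175] yaw ty 24.22 F [ 0.4  0.1 -0.1] w 0.0374 g 0.0 rz [ 0. -0. -1.]
```

View pics/s2.png

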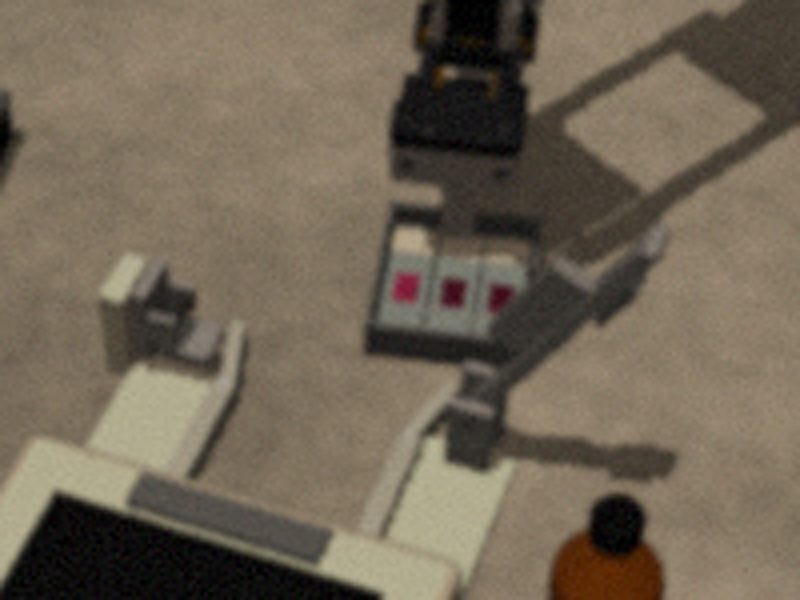

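The view shows the inner finger in the tray near (460,220), straddling the rear wall. Now I close the grip.

Request:
apply_moves([
  {"hand":0,"tx":0,"ty":0,"tz":0,"twist":0},
  {"hand":0,"tx":0,"ty":0,"tz":0,"twist":0},
  {"hand":0,"tx":0,"ty":0,"tz":0,"twist":0},
  {"hand":0,"tx":0,"ty":0,"tz":0,"twist":0},
  {"hand":0,"tx":0,"ty":0,"tz":0,"twist":0},
  {"hand":0,"tx":0,"ty":0,"tz":0,"twist":0},
  {"hand":0,"tx":0,"ty":0,"tz":0,"twist":0},
  {"hand":0,"tx":0,"ty":0,"tz":0,"twist":0},
])

```text
t: 5.32
ee_pos: [0.4262, -0.0706, 0.0177]
tool_rot: [[-0.41, 0.912, 0.001], [0.912, 0.41, -0.0], [-0.0, 0.001, -1.0]]
ft_force: [1.5, 0.4, 0.6]
gripper_width: 0.0033
grip_force: 30.0
```

```bash
python3 -c "
from h import *
p,R=state()
im=camera('top');cv2.imwrite('pics/t2.png',cv2.resize(im[160:290,265:385],None,fx=5,fy=4.6,interpolation=cv2.INTER_CUBIC))"
```

```text
t 5.33 p [ 0.4262 -0.0706  0.0177] yaw ty 24.21 F [1.5 0.4 0.6] w 0.0033 g 30.0 rz [ 0.001 -0.    -1.   ]
```

View pics/t2.png

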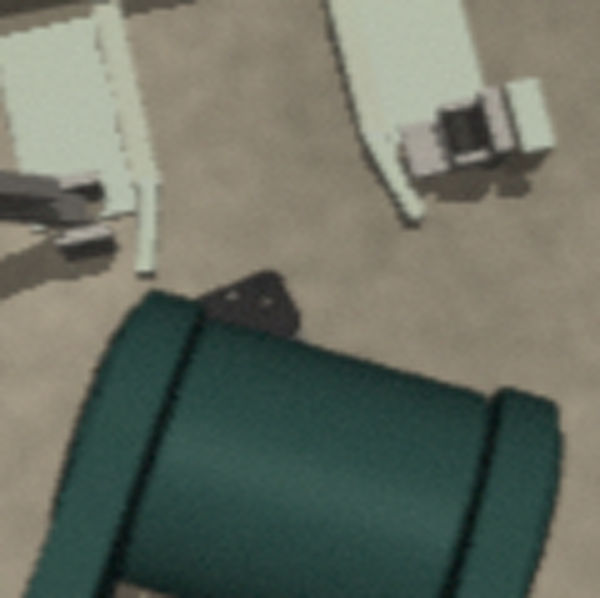

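The arm hides the tray from the top view, but the grip is solid (3.3 mm wall, 30 N). I'll square the tray to the dock and shift it onto the centre line.

Request:
apply_moves([
  {"hand":0,"tx":0,"ty":0,"tz":0,"twist":3.1},
  {"hand":0,"tx":0,"ty":0,"tz":0,"twist":3.1},
  {"hand":0,"tx":0,"ty":0,"tz":0,"twist":3.1},
  {"hand":0,"tx":0,"ty":0,"tz":0,"twist":3.1},
  {"hand":0,"tx":-0.007,"ty":0,"tz":0,"twist":0},
  {"hand":0,"tx":-0.007,"ty":0,"tz":0,"twist":0},
  {"hand":0,"tx":-0.007,"ty":0,"tz":0,"twist":0},
  {"hand":0,"tx":-0.007,"ty":0,"tz":0,"twist":0},
  {"hand":0,"tx":0,"ty":0,"tz":0,"twist":0},
])

```text
t: 6.5
ee_pos: [0.432, -0.0994, 0.0177]
tool_rot: [[-0.204, 0.979, 0.001], [0.979, 0.204, -0.002], [-0.002, 0.0, -1.0]]
ft_force: [0.4, 0.3, 3.9]
gripper_width: 0.0035
grip_force: 30.0
```

```bash
cat >> h.py <<'E'
def dk():
    d=np.load('d.npy');p,R=state();print('TCP in dock',(R2(d[2]).T@(p[:2]-d[:2])).round(4),p[2].round(4))
E
python3 -c "
from h import *
dk()
cv2.imwrite('pics/s3.png',cv2.resize(camera('scene')[130:250,260:420],None,fx=5,fy=5,interpolation=cv2.INTER_CUBIC))"
```

```text
t 6.5 p [ 0.432  -0.0994  0.0177] yaw ty 11.76 F [0.4 0.3 3.9] w 0.0035 g 30.0 rz [ 0.001 -0.002 -1.   ]
TCP in dock [-0.1645 -0.0041] 0.0177
```

View pics/s3.png

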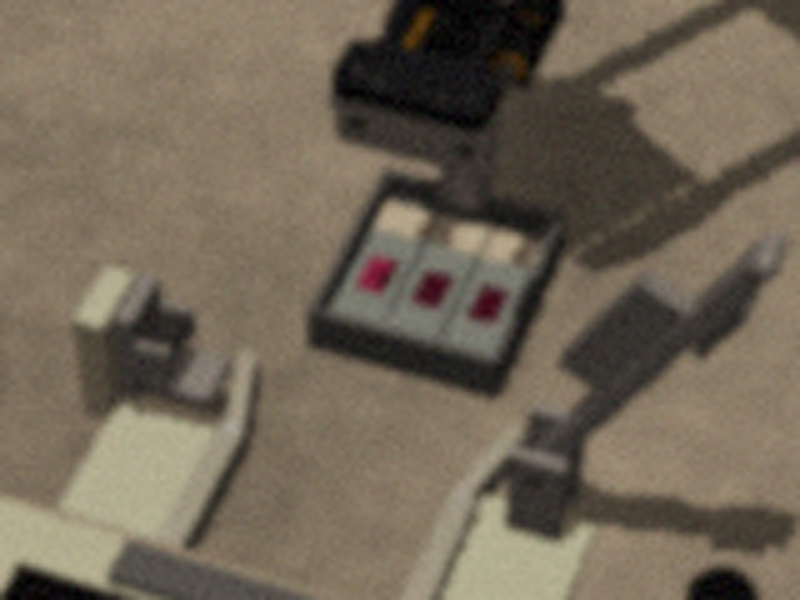

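The tray is now roughly square to the mouth, with rim corners at about (313,318), (502,362), (565,235) and (390,178). The flare tips are at (255,352) and (516,425). I'll check their relative pose in this camera.

Run:
```python
from h import *
d0=np.load('d.npy')
S=lambda l:np.array(l,float)/5+[260,130]
t,r=fit("scene",TR,S([[502,362],[313,318],[390,178],[565,235]]),[.48,-.09,.2]);print(t,(r*5).round().tolist())
d,r=fit("scene",[[-.042,.059,.016],[-.042,-.059,.016],[0,.0475,.016],[0,-.0475,.016]],S([[518,425],[256,352],[470,487],[240,432]]),d0);print(d,(r*5).round().tolist())
print("rel",todock(d,t),"dr vs top dock",todock(d0,t))
for nm,p,l in(("dock0",d0,[[-.042,.059,.016],[-.042,-.059,.016],[0,.0475,.016],[0,-.0475,.016],[.1,.115,.066]]),("trayDR",[*w([.432,-.0994,.2053],[[.048,.0026,0]])[0][:2],.2053],TR)):
    print(nm,((proj("scene",w(p,l))-[260,130])*5).round().tolist())
```

```text
[ 0.48166891 -0.07933877  0.21184378] [[-0.0, 12.0], [-3.0, 2.0], [-1.0, -4.0], [6.0, -13.0]]
[ 0.59102565 -0.05597359  0.24982221] [[-3.0, -3.0], [4.0, 5.0], [-9.0, -0.0], [11.0, -0.0]]
rel [-0.11173852  0.00439662 -0.03797843] dr vs top dock [-0.11185917  0.00536004  0.00616614]
dock0 [[504.0, 424.0], [253.0, 351.0], [446.0, 487.0], [240.0, 425.0], [527.0, 645.0]]
trayDR [[489.0, 363.0], [300.0, 308.0], [379.0, 164.0], [561.0, 212.0]]
```

The tray's lateral position is centred to about 1–2 mm. I'll advance gently and watch the force.

Request:
apply_moves([
  {"hand":0,"tx":0,"ty":0.01,"tz":0,"twist":0},
  {"hand":0,"tx":0,"ty":0.01,"tz":0,"twist":0},
  {"hand":0,"tx":0,"ty":0.01,"tz":0,"twist":0},
  {"hand":0,"tx":0,"ty":0.01,"tz":0,"twist":0},
  {"hand":0,"tx":0,"ty":0.01,"tz":0,"twist":0},
  {"hand":0,"tx":0,"ty":0.01,"tz":0,"twist":0},
  {"hand":0,"tx":0,"ty":0,"tz":0,"twist":0},
])

```text
t: 7.42
ee_pos: [0.4905, -0.0866, 0.0177]
tool_rot: [[-0.205, 0.979, -0.001], [0.979, 0.205, -0.002], [-0.002, -0.001, -1.0]]
ft_force: [-0.7, -0.1, 5.3]
gripper_width: 0.0035
grip_force: 30.0
```

Request:
apply_moves([
  {"hand":0,"tx":0,"ty":0.004,"tz":0,"twist":0},
  {"hand":0,"tx":0,"ty":0.004,"tz":0,"twist":0},
  {"hand":0,"tx":0,"ty":0.004,"tz":0,"twist":0},
  {"hand":0,"tx":0,"ty":0,"tz":0,"twist":0},
])

```text
t: 7.92
ee_pos: [0.5011, -0.0843, 0.0177]
tool_rot: [[-0.205, 0.979, -0.003], [0.979, 0.205, -0.002], [-0.002, -0.003, -1.0]]
ft_force: [-3.0, -0.7, 6.1]
gripper_width: 0.0038
grip_force: 30.0
```

```bash
python3 -c "
from h import *
dk()
cv2.imwrite('pics/s4.png',cv2.resize(camera('scene')[130:250,260:420],None,fx=5,fy=5,interpolation=cv2.INTER_CUBIC))"
```

```text
t 7.92 p [ 0.5011 -0.0843  0.0177] yaw ty 11.81 F [-3.  -0.7  6.1] w 0.0038 g 30.0 rz [-0.003 -0.002 -1.   ]
TCP in dock [-0.0939 -0.0035] 0.0177
```

Request:
apply_moves([
  {"hand":0,"tx":0,"ty":0.004,"tz":0,"twist":0},
  {"hand":0,"tx":0,"ty":0.004,"tz":0,"twist":0},
  {"hand":0,"tx":0,"ty":0.004,"tz":0,"twist":0},
  {"hand":0,"tx":0,"ty":0,"tz":0,"twist":0},
])

```text
t: 8.48
ee_pos: [0.5128, -0.0818, 0.0176]
tool_rot: [[-0.205, 0.979, -0.003], [0.979, 0.205, -0.002], [-0.002, -0.003, -1.0]]
ft_force: [-3.5, -0.2, 6.8]
gripper_width: 0.0035
grip_force: 30.0
```

View pics/s4.png

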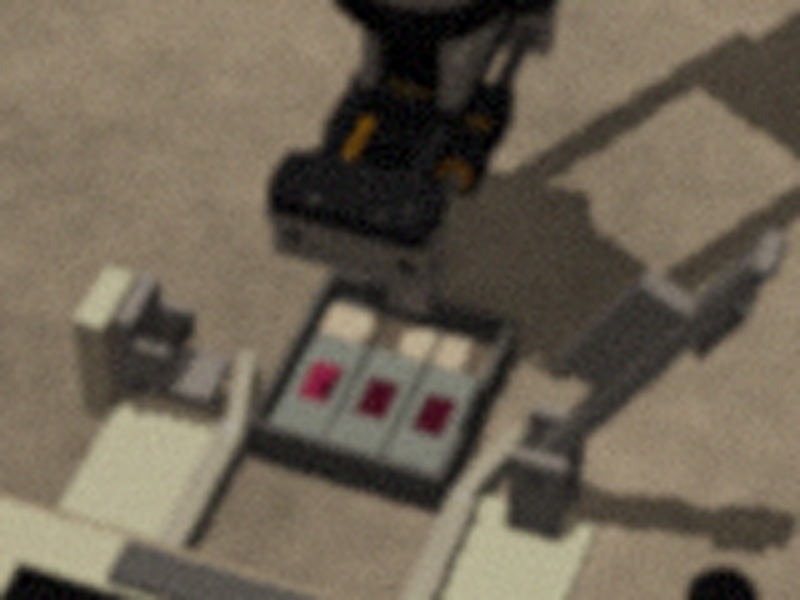

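The tray has entered between the rails, with front corners at (255,430) and (440,497). The force is only friction, so I continue.

Request:
apply_moves([
  {"hand":0,"tx":0,"ty":0.005,"tz":0,"twist":0},
  {"hand":0,"tx":0,"ty":0.005,"tz":0,"twist":0},
  {"hand":0,"tx":0,"ty":0.005,"tz":0,"twist":0},
  {"hand":0,"tx":0,"ty":0.005,"tz":0,"twist":0},
  {"hand":0,"tx":0,"ty":0,"tz":0,"twist":0},
])

```text
t: 9.1
ee_pos: [0.5326, -0.0777, 0.0177]
tool_rot: [[-0.205, 0.979, -0.002], [0.979, 0.205, -0.002], [-0.002, -0.003, -1.0]]
ft_force: [-2.7, 0.3, 6.7]
gripper_width: 0.0036
grip_force: 30.0
```

Request:
apply_moves([
  {"hand":0.15,"tx":0,"ty":0,"tz":0,"twist":0},
  {"hand":0.15,"tx":0,"ty":0,"tz":0,"twist":0},
  {"hand":0.15,"tx":0,"ty":0,"tz":0,"twist":0},
  {"hand":0.15,"tx":0,"ty":0.003,"tz":0,"twist":0},
  {"hand":0.15,"tx":0,"ty":0.003,"tz":0,"twist":0},
  {"hand":0.15,"tx":0,"ty":0.003,"tz":0,"twist":0},
  {"hand":0.15,"tx":0,"ty":0.003,"tz":0,"twist":0},
])

```text
t: 9.98
ee_pos: [0.5452, -0.0742, 0.0173]
tool_rot: [[-0.205, 0.979, -0.001], [0.979, 0.205, -0.0], [0.0, -0.001, -1.0]]
ft_force: [-0.9, -0.6, 0.0]
gripper_width: 0.014
grip_force: 0.6
```

```bash
python3 -c "
from h import *
dk()"
```

```text
t 9.97 p [ 0.5452 -0.0742  0.0173] yaw ty 11.81 F [-0.9 -0.6  0. ] w 0.014 g 0.6 rz [-0.001 -0.    -1.   ]
TCP in dock [-0.0487 -0.0026] 0.0173
```

Request:
apply_moves([
  {"hand":0.15,"tx":0,"ty":0.005,"tz":0,"twist":0},
  {"hand":0.15,"tx":0,"ty":0.005,"tz":0,"twist":0},
  {"hand":0.15,"tx":0,"ty":0.005,"tz":0,"twist":0},
  {"hand":0.15,"tx":0,"ty":0.005,"tz":0,"twist":0},
  {"hand":0.15,"tx":0,"ty":0.005,"tz":0,"twist":0},
  {"hand":0.15,"tx":0,"ty":0.005,"tz":0,"twist":0},
  {"hand":0.15,"tx":0,"ty":0.005,"tz":0,"twist":0},
  {"hand":0.15,"tx":0,"ty":0.005,"tz":0,"twist":0},
  {"hand":0.15,"tx":0,"ty":0.003,"tz":0,"twist":0},
])

```text
t: 11.1
ee_pos: [0.5876, -0.0654, 0.0175]
tool_rot: [[-0.205, 0.979, 0.0], [0.979, 0.205, -0.0], [-0.0, 0.0, -1.0]]
ft_force: [-1.2, -1.0, -0.6]
gripper_width: 0.0145
grip_force: 0.6
```

```bash
python3 -c "
from h import *
dk()"
```

```text
t 11.1 p [ 0.5876 -0.0654  0.0175] yaw ty 11.81 F [-1.2 -1.  -0.6] w 0.0145 g 0.6 rz [ 0. -0. -1.]
TCP in dock [-0.0053 -0.0027] 0.0175
```

Now I creep in 1 mm rows until contact.

Request:
apply_moves([
  {"hand":0.15,"tx":0,"ty":0.001,"tz":0,"twist":0},
  {"hand":0.15,"tx":0,"ty":0.001,"tz":0,"twist":0},
  {"hand":0.15,"tx":0,"ty":0.001,"tz":0,"twist":0},
  {"hand":0.15,"tx":0,"ty":0.001,"tz":0,"twist":0},
  {"hand":0.15,"tx":0,"ty":0.001,"tz":0,"twist":0},
  {"hand":0.15,"tx":0,"ty":0.001,"tz":0,"twist":0},
  {"hand":0.15,"tx":0,"ty":0.001,"tz":0,"twist":0},
  {"hand":0.15,"tx":0,"ty":0.001,"tz":0,"twist":0},
])

```text
t: 12.1
ee_pos: [0.5951, -0.0638, 0.0175]
tool_rot: [[-0.205, 0.979, -0.0], [0.979, 0.205, -0.0], [-0.0, -0.0, -1.0]]
ft_force: [-1.0, -0.4, -0.2]
gripper_width: 0.014
grip_force: 0.8
```

Request:
apply_moves([
  {"hand":0.15,"tx":0,"ty":0.001,"tz":0,"twist":0},
  {"hand":0.15,"tx":0,"ty":0.001,"tz":0,"twist":0},
])

```text
t: 12.35
ee_pos: [0.5971, -0.0634, 0.0175]
tool_rot: [[-0.205, 0.979, 0.0], [0.979, 0.205, -0.0], [-0.0, 0.0, -1.0]]
ft_force: [-2.3, -0.2, 0.7]
gripper_width: 0.0145
grip_force: 0.8
```

Request:
apply_moves([
  {"hand":0.15,"tx":0,"ty":0.001,"tz":0,"twist":0},
  {"hand":0.15,"tx":0,"ty":0.001,"tz":0,"twist":0},
])

```text
t: 12.6
ee_pos: [0.5991, -0.063, 0.0175]
tool_rot: [[-0.205, 0.979, 0.0], [0.979, 0.205, -0.0], [-0.0, -0.0, -1.0]]
ft_force: [-2.2, 0.2, 1.0]
gripper_width: 0.0141
grip_force: 0.8
```

Request:
apply_moves([
  {"hand":0.15,"tx":0,"ty":0.001,"tz":0,"twist":0},
])

```text
t: 12.72
ee_pos: [0.6, -0.0628, 0.0175]
tool_rot: [[-0.205, 0.979, 0.0], [0.979, 0.205, -0.0], [-0.0, -0.0, -1.0]]
ft_force: [-2.2, -0.8, 0.3]
gripper_width: 0.0141
grip_force: 0.9
```

Request:
apply_moves([
  {"hand":0.15,"tx":0,"ty":0.001,"tz":0,"twist":0},
])

```text
t: 12.85
ee_pos: [0.6005, -0.0627, 0.0175]
tool_rot: [[-0.205, 0.979, -0.001], [0.979, 0.205, -0.0], [-0.0, -0.001, -1.0]]
ft_force: [-4.9, -1.2, 3.3]
gripper_width: 0.0144
grip_force: 2.2
```

Request:
apply_moves([
  {"hand":0.15,"tx":0,"ty":0.001,"tz":0,"twist":0},
])

```text
t: 12.98
ee_pos: [0.6005, -0.0627, 0.0174]
tool_rot: [[-0.205, 0.979, -0.004], [0.979, 0.205, -0.001], [-0.0, -0.004, -1.0]]
ft_force: [-6.0, -1.8, 5.2]
gripper_width: 0.0141
grip_force: 3.5
```

```bash
python3 -c "
from h import *
dk()"
```

```text
t 12.97 p [ 0.6005 -0.0627  0.0174] yaw ty 11.81 F [-6.  -1.8  5.2] w 0.0141 g 3.5 rz [-0.004 -0.001 -1.   ]
TCP in dock [ 0.0079 -0.0027] 0.0174
```

Contact: the force rises to 6 N with no more travel, at dock x ≈ 7.9 mm as predicted, so the tray is home. I back off the wall, then lift.

Request:
apply_moves([
  {"hand":0.15,"tx":0,"ty":0,"tz":0,"twist":0},
  {"hand":0.15,"tx":0,"ty":-0.004,"tz":0,"twist":0},
  {"hand":0.15,"tx":0,"ty":-0.003,"tz":0,"twist":0},
  {"hand":0.15,"tx":0,"ty":0,"tz":-0.01,"twist":0},
  {"hand":0.15,"tx":0,"ty":0,"tz":-0.03,"twist":0},
  {"hand":0.15,"tx":0,"ty":0,"tz":-0.04,"twist":0},
  {"hand":0,"tx":0,"ty":0,"tz":-0.05,"twist":0},
  {"hand":0,"tx":0,"ty":0,"tz":-0.05,"twist":0},
  {"hand":0,"tx":0,"ty":0,"tz":-0.05,"twist":0},
  {"hand":0,"tx":0,"ty":0,"tz":-0.015,"twist":0},
  {"hand":0,"tx":0,"ty":0,"tz":0,"twist":0},
])

```text
t: 14.35
ee_pos: [0.5955, -0.0638, 0.2633]
tool_rot: [[-0.205, 0.979, 0.002], [0.979, 0.205, -0.0], [-0.001, 0.002, -1.0]]
ft_force: [1.0, -0.1, 0.0]
gripper_width: 0.0005
grip_force: 0.0
```

```bash
python3 -c "
from h import *
dk();d=np.load('d.npy')
to(w(d,[[-.012,.195,.26]])[0])
cv2.imwrite('pics/s5.png',cv2.resize(camera('scene')[140:290,240:440],None,fx=4,fy=4,interpolation=cv2.INTER_CUBIC))"
```

```text
t 14.35 p [ 0.5955 -0.0638  0.2633] yaw ty 11.82 F [ 1.  -0.1  0. ] w 0.0005 g 0.0 rz [ 0.002 -0.    -1.   ]
TCP in dock [ 0.0028 -0.0027] 0.2633
t 14.35 p [ 0.5955 -0.0638  0.2633] yaw ty 11.82 F [ 1.  -0.1  0. ] w 0.0005 g 0.0 rz [ 0.002 -0.    -1.   ]
tool delta [ 0.1977 -0.0147  0.0031]
```

View pics/s5.png

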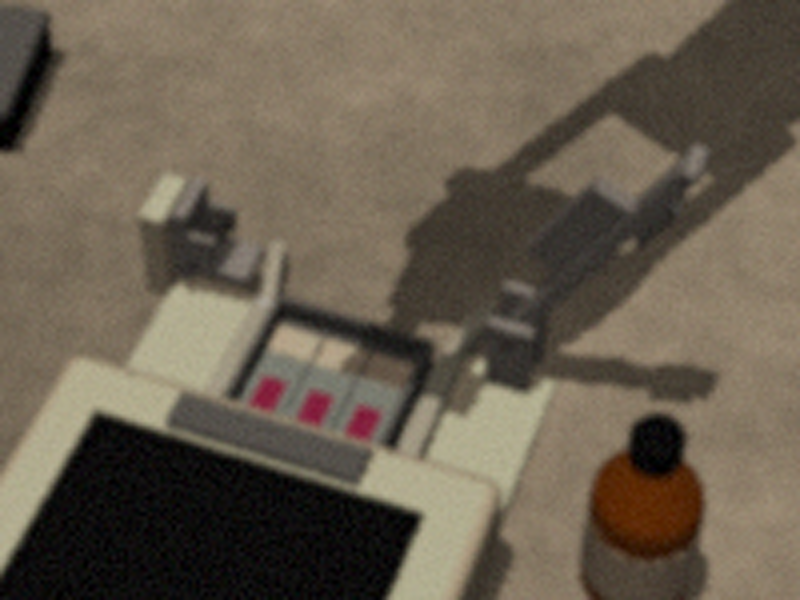

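The tray sits in the bay (rear corners at (285,303) and (430,350)). The gate nose is at (697,157), which gives a gate angle of about 2.05. I go over to the gate's outer side and down.

Request:
apply_moves([
  {"hand":0,"tx":0.04,"ty":-0.003,"tz":0,"twist":0},
  {"hand":0,"tx":0.04,"ty":-0.003,"tz":0,"twist":0},
  {"hand":0,"tx":0.04,"ty":-0.003,"tz":0,"twist":0},
  {"hand":0,"tx":0.04,"ty":-0.003,"tz":0,"twist":0},
  {"hand":0,"tx":0.04,"ty":-0.003,"tz":0,"twist":0},
  {"hand":0,"tx":0,"ty":0,"tz":0,"twist":0},
  {"hand":0,"tx":0,"ty":0,"tz":0.03,"twist":0},
  {"hand":0,"tx":0,"ty":0,"tz":0.03,"twist":0},
  {"hand":0,"tx":0,"ty":0,"tz":0.03,"twist":0},
  {"hand":0,"tx":0,"ty":0,"tz":0.025,"twist":0},
  {"hand":0,"tx":0,"ty":0,"tz":0,"twist":0},
])

```text
t: 15.78
ee_pos: [0.5371, 0.1274, 0.1428]
tool_rot: [[-0.203, 0.979, -0.009], [0.979, 0.203, -0.002], [0.0, -0.009, -1.0]]
ft_force: [0.3, 0.4, 0.1]
gripper_width: -0.0001
grip_force: 0.0
```

Run:
```python
from h import *
dk()
# finger side pushes nose while g>pi/2; then lower -y corner of finger (half 8mm) on face
for r in(.110,.128):
  for g in np.arange(1.6,-.1,-.2):
    # face point at r, 5mm (arm) above centreline: contact with finger corner at y_c-0.008
    h=.009 if abs(r-.128)<.017 else .005
    y=.085-r*np.cos(g)+h*np.sin(g); z=.042+r*np.sin(g)+h*np.cos(g)
    print(r,round(g,2),"TCP y %.4f z %.4f"%(y,z), "corner-offset y %.4f"%(y+.008*np.sin(max(g,0))**.5))
```

```text
t 15.78 p [0.5371 0.1274 0.1428] yaw ty 11.73 F [0.3 0.4 0.1] w -0.0001 g 0.0 rz [-0.009 -0.002 -1.   ]
TCP in dock [-0.0154  0.1964] 0.1428
0.11 1.6 TCP y 0.0932 z 0.1518 corner-offset y 0.1012
0.11 1.4 TCP y 0.0712 z 0.1512 corner-offset y 0.0792
0.11 1.2 TCP y 0.0498 z 0.1463 corner-offset y 0.0575
0.11 1.0 TCP y 0.0298 z 0.1373 corner-offset y 0.0371
0.11 0.8 TCP y 0.0119 z 0.1244 corner-offset y 0.0187
0.11 0.6 TCP y -0.0030 z 0.1082 corner-offset y 0.0030
0.11 0.4 TCP y -0.0144 z 0.0894 corner-offset y -0.0094
0.11 0.2 TCP y -0.0218 z 0.0688 corner-offset y -0.0182
0.11 0.0 TCP y -0.0250 z 0.0470 corner-offset y -0.0250
0.128 1.6 TCP y 0.0977 z 0.1697 corner-offset y 0.1057
0.128 1.4 TCP y 0.0721 z 0.1697 corner-offset y 0.0801
0.128 1.2 TCP y 0.0470 z 0.1646 corner-offset y 0.0547
0.128 1.0 TCP y 0.0234 z 0.1546 corner-offset y 0.0308
0.128 0.8 TCP y 0.0023 z 0.1401 corner-offset y 0.0091
0.128 0.6 TCP y -0.0156 z 0.1217 corner-offset y -0.0095
0.128 0.4 TCP y -0.0294 z 0.1001 corner-offset y -0.0244
0.128 0.2 TCP y -0.0387 z 0.0763 corner-offset y -0.0351
0.128 0.0 TCP y -0.0430 z 0.0510 corner-offset y -0.0430
```

Request:
apply_moves([
  {"hand":0,"tx":-0.008,"ty":0.003,"tz":-0.025,"twist":0},
  {"hand":0,"tx":-0.008,"ty":0,"tz":0,"twist":0},
  {"hand":0,"tx":-0.01,"ty":0,"tz":0,"twist":0},
  {"hand":0,"tx":-0.01,"ty":0,"tz":0,"twist":0},
  {"hand":0,"tx":-0.01,"ty":0,"tz":0,"twist":0},
  {"hand":0,"tx":-0.01,"ty":0,"tz":0,"twist":0},
  {"hand":0,"tx":-0.01,"ty":0,"tz":0,"twist":0},
  {"hand":0,"tx":-0.01,"ty":0,"tz":0,"twist":0},
  {"hand":0,"tx":-0.01,"ty":0,"tz":0,"twist":0},
  {"hand":0,"tx":0,"ty":0,"tz":0,"twist":0},
])

```text
t: 17.02
ee_pos: [0.5601, 0.0441, 0.1722]
tool_rot: [[-0.203, 0.979, -0.0], [0.979, 0.203, -0.001], [-0.001, -0.0, -1.0]]
ft_force: [-0.4, -0.2, -0.4]
gripper_width: 0.0001
grip_force: 0.0
```

```bash
python3 -c "
from h import *
dk()
cv2.imwrite('pics/s6.png',cv2.resize(camera('scene')[130:280,240:440],None,fx=4,fy=4,interpolation=cv2.INTER_CUBIC))"
```

```text
t 17.02 p [0.5601 0.0441 0.1722] yaw ty 11.73 F [-0.4 -0.2 -0.4] w 0.0001 g 0.0 rz [-0.    -0.001 -1.   ]
TCP in dock [-0.0098  0.1102] 0.1722
```

View pics/s6.png

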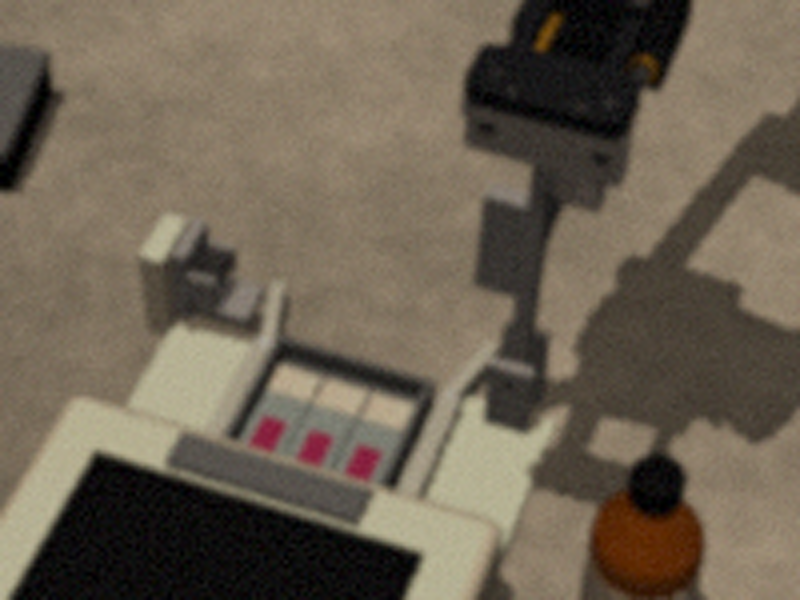

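The gate is nearly upright against the finger. I follow its arc down with the fingertip on the pad.

Request:
apply_moves([
  {"hand":0,"tx":-0.01,"ty":-0.002,"tz":0.001,"twist":0},
  {"hand":0,"tx":-0.01,"ty":0,"tz":0.001,"twist":0},
  {"hand":0,"tx":-0.01,"ty":0,"tz":0.001,"twist":0},
  {"hand":0,"tx":-0.013,"ty":0,"tz":0.002,"twist":0},
  {"hand":0,"tx":-0.012,"ty":0,"tz":0.003,"twist":0},
  {"hand":0,"tx":-0.012,"ty":0,"tz":0.005,"twist":0},
  {"hand":0,"tx":-0.012,"ty":0,"tz":0.005,"twist":0},
  {"hand":0,"tx":-0.011,"ty":0,"tz":0.007,"twist":0},
  {"hand":0,"tx":-0.011,"ty":0,"tz":0.007,"twist":0},
  {"hand":0,"tx":0,"ty":0,"tz":0,"twist":0},
])

```text
t: 18.32
ee_pos: [0.578, -0.0551, 0.1391]
tool_rot: [[-0.203, 0.979, -0.003], [0.979, 0.203, -0.001], [-0.0, -0.003, -1.0]]
ft_force: [-0.4, 0.0, 1.3]
gripper_width: 0.0005
grip_force: 0.3
```

```bash
python3 -c "
from h import *
dk()"
```

```text
t 18.32 p [ 0.578  -0.0551  0.1391] yaw ty 11.73 F [-0.4  0.   1.3] w 0.0005 g 0.3 rz [-0.003 -0.001 -1.   ]
TCP in dock [-0.0126  0.0094] 0.1391
```

Request:
apply_moves([
  {"hand":0,"tx":-0.01,"ty":0,"tz":0.009,"twist":0},
  {"hand":0,"tx":-0.009,"ty":0,"tz":0.009,"twist":0},
  {"hand":0,"tx":-0.008,"ty":0,"tz":0.011,"twist":0},
  {"hand":0,"tx":-0.007,"ty":0,"tz":0.01,"twist":0},
  {"hand":0,"tx":-0.006,"ty":0,"tz":0.009,"twist":0},
  {"hand":0,"tx":-0.004,"ty":0,"tz":0.006,"twist":0},
  {"hand":0,"tx":-0.002,"ty":0,"tz":0.004,"twist":0},
  {"hand":0,"tx":0,"ty":0,"tz":0,"twist":0},
])

```text
t: 19.32
ee_pos: [0.5882, -0.0995, 0.0822]
tool_rot: [[-0.204, 0.979, -0.0], [0.979, 0.204, -0.001], [-0.001, -0.0, -1.0]]
ft_force: [-1.0, 0.7, 0.7]
gripper_width: 0.0003
grip_force: 0.5
```

```bash
python3 -c "
from h import *
dk()
cv2.imwrite('pics/s7.png',cv2.resize(camera('scene')[140:290,240:440],None,fx=4,fy=4,interpolation=cv2.INTER_CUBIC))"
```

```text
t 19.32 p [ 0.5882 -0.0995  0.0822] yaw ty 11.8 F [-1.   0.7  0.7] w 0.0003 g 0.5 rz [-0.    -0.001 -1.   ]
TCP in dock [-0.0117 -0.0361] 0.0822
```

View pics/s7.png

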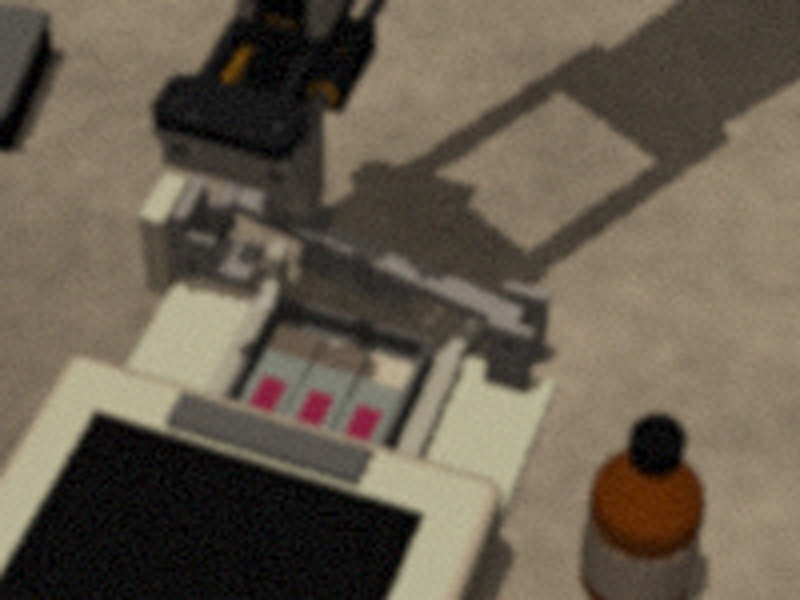

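The arm is nearly level and its blade has dropped behind the tray. From here I use 1–2 mm steps and feel for the click.

Request:
apply_moves([
  {"hand":0,"tx":-0.001,"ty":0,"tz":0.002,"twist":0},
  {"hand":0,"tx":-0.001,"ty":0,"tz":0.002,"twist":0},
  {"hand":0,"tx":-0.001,"ty":0,"tz":0.002,"twist":0},
])

```text
t: 19.75
ee_pos: [0.5889, -0.1018, 0.0766]
tool_rot: [[-0.205, 0.979, 0.0], [0.979, 0.205, 0.0], [0.0, 0.0, -1.0]]
ft_force: [-0.7, 2.1, 2.7]
gripper_width: 0.0004
grip_force: 1.3
```

Request:
apply_moves([
  {"hand":0,"tx":-0.001,"ty":0,"tz":0.002,"twist":0},
  {"hand":0,"tx":-0.001,"ty":0,"tz":0.002,"twist":0},
])

```text
t: 20.0
ee_pos: [0.5893, -0.1039, 0.0724]
tool_rot: [[-0.205, 0.979, 0.0], [0.979, 0.205, -0.0], [-0.0, 0.0, -1.0]]
ft_force: [0.1, 2.0, 1.7]
gripper_width: -0.0002
grip_force: 1.3
```

Request:
apply_moves([
  {"hand":0,"tx":-0.001,"ty":0,"tz":0.002,"twist":0},
])

```text
t: 20.12
ee_pos: [0.5895, -0.1049, 0.0704]
tool_rot: [[-0.205, 0.979, 0.0], [0.979, 0.205, -0.0], [-0.0, 0.0, -1.0]]
ft_force: [-0.1, 2.3, 2.3]
gripper_width: 0.0007
grip_force: 1.3
```

Request:
apply_moves([
  {"hand":0,"tx":0,"ty":0,"tz":0.002,"twist":0},
])

```text
t: 20.25
ee_pos: [0.5896, -0.1053, 0.0685]
tool_rot: [[-0.204, 0.979, 0.001], [0.979, 0.204, -0.001], [-0.001, 0.0, -1.0]]
ft_force: [-0.7, 0.6, 2.7]
gripper_width: 0.0005
grip_force: 1.3
```

Request:
apply_moves([
  {"hand":0,"tx":0,"ty":0,"tz":0.002,"twist":0},
])

```text
t: 20.38
ee_pos: [0.5897, -0.1055, 0.0666]
tool_rot: [[-0.204, 0.979, 0.001], [0.979, 0.204, -0.001], [-0.002, 0.001, -1.0]]
ft_force: [0.3, -0.2, 3.8]
gripper_width: 0.0003
grip_force: 1.4
```

Request:
apply_moves([
  {"hand":0,"tx":0,"ty":0,"tz":0.0015,"twist":0},
])

```text
t: 20.5
ee_pos: [0.5897, -0.1057, 0.0652]
tool_rot: [[-0.204, 0.979, 0.001], [0.979, 0.204, -0.002], [-0.002, 0.001, -1.0]]
ft_force: [0.6, -0.5, 2.6]
gripper_width: 0.0005
grip_force: 1.4
```

Request:
apply_moves([
  {"hand":0,"tx":0,"ty":0,"tz":0.0015,"twist":0},
])

```text
t: 20.62
ee_pos: [0.5897, -0.1058, 0.0638]
tool_rot: [[-0.204, 0.979, 0.001], [0.979, 0.204, -0.002], [-0.002, 0.001, -1.0]]
ft_force: [0.7, -2.3, 2.5]
gripper_width: 0.0005
grip_force: 1.4
```

Request:
apply_moves([
  {"hand":0,"tx":0,"ty":0,"tz":0.0015,"twist":0},
])

```text
t: 20.75
ee_pos: [0.5897, -0.1056, 0.0622]
tool_rot: [[-0.204, 0.979, 0.001], [0.979, 0.204, -0.001], [-0.002, 0.001, -1.0]]
ft_force: [-0.0, -1.1, 2.7]
gripper_width: 0.0003
grip_force: 1.4
```

Request:
apply_moves([
  {"hand":0,"tx":0,"ty":0,"tz":0.0015,"twist":0},
])

```text
t: 20.88
ee_pos: [0.5897, -0.1054, 0.0609]
tool_rot: [[-0.204, 0.979, 0.001], [0.979, 0.204, -0.001], [-0.001, 0.001, -1.0]]
ft_force: [-1.9, -2.5, 8.0]
gripper_width: 0.0005
grip_force: 4.1
```

Request:
apply_moves([
  {"hand":0,"tx":0,"ty":0,"tz":0.0015,"twist":0},
])

```text
t: 21.0
ee_pos: [0.5898, -0.1055, 0.0608]
tool_rot: [[-0.204, 0.979, 0.001], [0.979, 0.204, -0.001], [-0.002, 0.001, -1.0]]
ft_force: [-3.3, -0.7, 11.6]
gripper_width: 0.0005
grip_force: 6.1
```

The force is building at z ≈ 61 mm, so the nose is on the roller.

Request:
apply_moves([
  {"hand":0,"tx":0,"ty":0,"tz":0.001,"twist":0},
])

```text
t: 21.12
ee_pos: [0.5898, -0.1055, 0.0607]
tool_rot: [[-0.205, 0.979, 0.002], [0.979, 0.205, -0.002], [-0.002, 0.001, -1.0]]
ft_force: [-4.1, -0.5, 15.8]
gripper_width: 0.0006
grip_force: 7.1
```

Request:
apply_moves([
  {"hand":0,"tx":0,"ty":0,"tz":0.001,"twist":0},
])

```text
t: 21.25
ee_pos: [0.5899, -0.1055, 0.0605]
tool_rot: [[-0.205, 0.979, 0.002], [0.979, 0.205, -0.002], [-0.002, 0.002, -1.0]]
ft_force: [-5.7, -0.7, 17.0]
gripper_width: 0.0002
grip_force: 8.3
```

Request:
apply_moves([
  {"hand":0,"tx":0,"ty":0,"tz":0.001,"twist":0},
])

```text
t: 21.38
ee_pos: [0.5899, -0.1055, 0.0604]
tool_rot: [[-0.205, 0.979, 0.003], [0.979, 0.205, -0.002], [-0.002, 0.002, -1.0]]
ft_force: [-5.7, -0.1, 17.7]
gripper_width: 0.0007
grip_force: 9.2
```

Request:
apply_moves([
  {"hand":0,"tx":0,"ty":0,"tz":0.001,"twist":0},
])

```text
t: 21.5
ee_pos: [0.59, -0.1057, 0.0593]
tool_rot: [[-0.205, 0.979, 0.003], [0.979, 0.205, -0.002], [-0.003, 0.002, -1.0]]
ft_force: [-5.5, -1.4, 14.7]
gripper_width: 0.0005
grip_force: 6.9
```

The force has peaked and is falling, and the nose is moving. I continue.

Request:
apply_moves([
  {"hand":0,"tx":0,"ty":0,"tz":0.001,"twist":0},
])

```text
t: 21.62
ee_pos: [0.5899, -0.1059, 0.0571]
tool_rot: [[-0.205, 0.979, 0.003], [0.979, 0.205, -0.003], [-0.003, 0.002, -1.0]]
ft_force: [-3.2, -2.2, 10.4]
gripper_width: 0.0004
grip_force: 4.9
```

Request:
apply_moves([
  {"hand":0,"tx":0,"ty":0,"tz":0.001,"twist":0},
])

```text
t: 21.75
ee_pos: [0.5899, -0.1061, 0.0552]
tool_rot: [[-0.204, 0.979, 0.002], [0.979, 0.204, -0.003], [-0.003, 0.001, -1.0]]
ft_force: [-1.2, -3.1, 8.0]
gripper_width: 0.0001
grip_force: 3.8
```

Request:
apply_moves([
  {"hand":0,"tx":0,"ty":0,"tz":0.001,"twist":0},
])

```text
t: 21.88
ee_pos: [0.5899, -0.1062, 0.0536]
tool_rot: [[-0.204, 0.979, 0.002], [0.979, 0.204, -0.003], [-0.003, 0.001, -1.0]]
ft_force: [-1.0, -3.5, 5.3]
gripper_width: 0.0005
grip_force: 3.0
```

Request:
apply_moves([
  {"hand":0,"tx":0,"ty":0,"tz":0.001,"twist":0},
])

```text
t: 22.0
ee_pos: [0.5899, -0.1063, 0.0521]
tool_rot: [[-0.204, 0.979, 0.002], [0.979, 0.204, -0.003], [-0.003, 0.001, -1.0]]
ft_force: [0.8, -3.3, 3.9]
gripper_width: 0.0003
grip_force: 2.4
```

Request:
apply_moves([
  {"hand":0,"tx":0,"ty":0,"tz":0.001,"twist":0},
])

```text
t: 22.12
ee_pos: [0.5898, -0.1057, 0.0506]
tool_rot: [[-0.204, 0.979, 0.001], [0.979, 0.204, -0.001], [-0.002, 0.001, -1.0]]
ft_force: [0.4, -3.2, 3.6]
gripper_width: 0.0005
grip_force: 1.9
```

Request:
apply_moves([
  {"hand":0,"tx":0,"ty":0,"tz":0.001,"twist":0},
])

```text
t: 22.25
ee_pos: [0.5894, -0.1047, 0.0488]
tool_rot: [[-0.204, 0.979, 0.0], [0.979, 0.204, 0.0], [0.0, 0.0, -1.0]]
ft_force: [1.3, -0.8, 1.9]
gripper_width: 0.0006
grip_force: 1.0
```

Request:
apply_moves([
  {"hand":0,"tx":0,"ty":0,"tz":0.001,"twist":0},
])

```text
t: 22.38
ee_pos: [0.5891, -0.1043, 0.0473]
tool_rot: [[-0.205, 0.979, -0.001], [0.979, 0.205, 0.001], [0.001, -0.001, -1.0]]
ft_force: [0.9, -0.7, 3.5]
gripper_width: 0.0005
grip_force: 1.7
```

Request:
apply_moves([
  {"hand":0,"tx":0,"ty":0,"tz":0.001,"twist":0},
])

```text
t: 22.5
ee_pos: [0.5891, -0.1043, 0.0466]
tool_rot: [[-0.205, 0.979, -0.001], [0.979, 0.205, 0.001], [0.001, -0.001, -1.0]]
ft_force: [0.4, -1.0, 3.6]
gripper_width: 0.0006
grip_force: 1.7
```

Request:
apply_moves([
  {"hand":0,"tx":0,"ty":0,"tz":0.001,"twist":0},
])

```text
t: 22.62
ee_pos: [0.5891, -0.1043, 0.0458]
tool_rot: [[-0.205, 0.979, -0.001], [0.979, 0.205, 0.001], [0.001, -0.0, -1.0]]
ft_force: [-0.2, -0.4, 5.9]
gripper_width: 0.0005
grip_force: 3.3
```

Request:
apply_moves([
  {"hand":0,"tx":0,"ty":0,"tz":0.001,"twist":0},
])

```text
t: 22.75
ee_pos: [0.5892, -0.1043, 0.0458]
tool_rot: [[-0.205, 0.979, -0.0], [0.979, 0.205, 0.001], [0.001, -0.0, -1.0]]
ft_force: [-1.6, -0.0, 8.8]
gripper_width: 0.0008
grip_force: 4.6
```

Request:
apply_moves([
  {"hand":0,"tx":0,"ty":0,"tz":0.001,"twist":0},
])

```text
t: 22.88
ee_pos: [0.5892, -0.1044, 0.0457]
tool_rot: [[-0.205, 0.979, -0.0], [0.979, 0.205, 0.001], [0.001, 0.0, -1.0]]
ft_force: [-4.2, 0.2, 13.0]
gripper_width: 0.0004
grip_force: 6.3
```

Hard stop at z ≈ 45.8 mm (angle about −0.04), which should be the seat. One slightly firmer press, then I ease off and watch whether it stays down.

Request:
apply_moves([
  {"hand":0,"tx":0,"ty":0,"tz":0.0015,"twist":0},
])

```text
t: 23.0
ee_pos: [0.5893, -0.1044, 0.0455]
tool_rot: [[-0.205, 0.979, 0.0], [0.979, 0.205, 0.0], [0.0, 0.0, -1.0]]
ft_force: [-6.0, 1.3, 18.8]
gripper_width: 0.0004
grip_force: 9.4
```

Request:
apply_moves([
  {"hand":0,"tx":0,"ty":0,"tz":0.001,"twist":0},
])

```text
t: 23.12
ee_pos: [0.5893, -0.1044, 0.0455]
tool_rot: [[-0.205, 0.979, 0.001], [0.979, 0.205, 0.0], [0.0, 0.001, -1.0]]
ft_force: [-6.5, 2.4, 20.5]
gripper_width: 0.0005
grip_force: 10.4
```

Request:
apply_moves([
  {"hand":0,"tx":0,"ty":0,"tz":-0.005,"twist":0},
  {"hand":0,"tx":0,"ty":0,"tz":-0.005,"twist":0},
  {"hand":0,"tx":0,"ty":0,"tz":-0.003,"twist":0},
  {"hand":0,"tx":0,"ty":0,"tz":0,"twist":0},
])

```text
t: 23.62
ee_pos: [0.5891, -0.1047, 0.054]
tool_rot: [[-0.205, 0.979, -0.001], [0.979, 0.205, 0.0], [0.0, -0.001, -1.0]]
ft_force: [-0.1, 1.1, -0.3]
gripper_width: 0.0006
grip_force: 0.0
```

With the tool 8 mm above the seat the force is zero, so the gate is holding itself. I retreat and look.

Request:
apply_moves([
  {"hand":0,"tx":0,"ty":0,"tz":-0.02,"twist":0},
  {"hand":0,"tx":0,"ty":0,"tz":-0.04,"twist":0},
  {"hand":0,"tx":0,"ty":0,"tz":-0.04,"twist":0},
  {"hand":0,"tx":0,"ty":0,"tz":-0.04,"twist":0},
  {"hand":0,"tx":0,"ty":0,"tz":-0.03,"twist":0},
  {"hand":0,"tx":0,"ty":0,"tz":0,"twist":0},
  {"hand":0,"tx":0,"ty":0,"tz":0,"twist":0},
  {"hand":0,"tx":0,"ty":0,"tz":0,"twist":0},
  {"hand":0,"tx":0,"ty":0,"tz":0,"twist":0},
])

```text
t: 24.75
ee_pos: [0.5888, -0.1047, 0.2227]
tool_rot: [[-0.205, 0.979, -0.003], [0.979, 0.205, 0.001], [0.001, -0.003, -1.0]]
ft_force: [0.6, 0.8, 0.2]
gripper_width: 0.0001
grip_force: 0.0
```

```bash
python3 -c "
from h import *
dk()
cv2.imwrite('pics/s8.png',cv2.resize(camera('scene')[140:290,240:440],None,fx=4,fy=4,interpolation=cv2.INTER_CUBIC))"
```

```text
t 24.75 p [ 0.5888 -0.1047  0.2227] yaw ty 11.81 F [0.6 0.8 0.2] w 0.0001 g 0.0 rz [-0.003  0.001 -1.   ]
TCP in dock [-0.0122 -0.0413] 0.2227
```

View pics/s8.png

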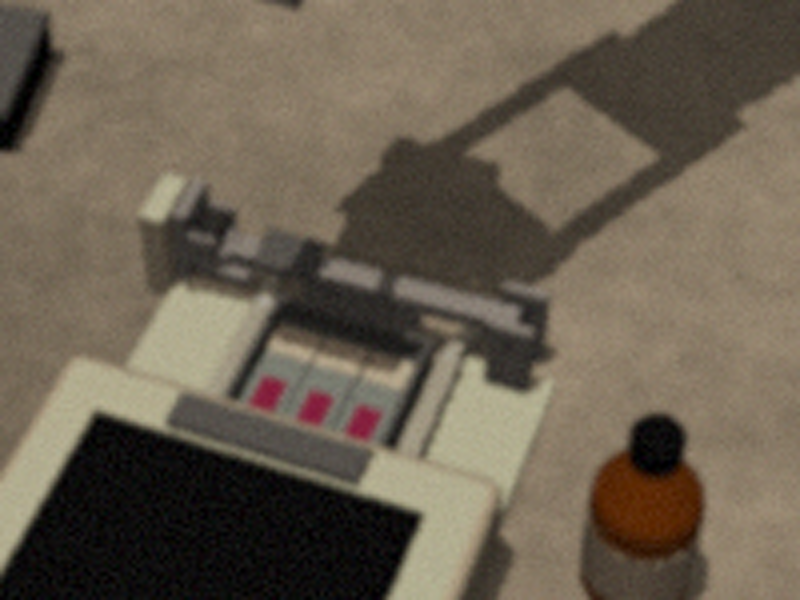

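The gate lies level and latched (nose in the catch near (230,245)), the tray is home and the bottle is undisturbed. I'm handing in.

```bash
python3 -c "
from cell import *
print(close_job())"
```

```text
the job is handed in; nothing more can be done
None
```

I handed the job in at about 25 s: the tray is home against the back stop, the gate clicked (peak about 18 N) and stayed down by itself, and the highest force I read was about 21 N; no verdict came back.

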